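# Close the battery bay of an upturned jeweller's bench scale

### The job

The bench scale lies upside down with fresh cells in its battery bay. Pick up the loose battery cover from the mat, slide it into the rails of the bay from the open end and push it gently fully home, until its spring tab has clicked down behind the ledge, then let go. Do not force it or lean on the scale (more than 25 N is too much), and leave the other things on the bench where they are.

Things in the scene. Friction and masses are not known exactly. Their poses are not given: they have to be found in the camera images.
- pad: Black rubber pad, 220 x 176 x 4 mm, under the grey bench scale, which lies on it upside down and cannot move. Origin: centre of its underside, at bench height; z up. The scale was laid on it by hand: all scale figures below are meant in the pad's frame, but the scale itself lies up to 7 mm off along x, 3 mm off along y and turned up to 0.04 rad, so find it by feel or sight. Heights are true.
- mouth (a point): Rail mouth, as meant: (-70, 0, 50) mm from the pad's origin, same axes. Case 200 x 160, its underside, now on top, at z 60; feet 24 dia to z 78 at x +-80, y +-62. A recess for the cover, floor z 50, open at the case edge x -100, leads in along +x to an end wall at x -5. Its side walls taper from y +-41 at the edge to +-33 at x -70, then run straight. The cells lie sunk in its floor.
- catch (a point): Ledge, as meant: top of its inner, upright face, (-75, 0, 54) mm from the pad's origin, same axes. It stands 4 high, 20 wide on the recess floor; its ramp rises from x -85 to -77, flat to -75. The cover's plate clears it; only the nub under the tab meets it. From x -63 to the end wall lips, underside z 55.5 (from -70 on sloping down to that), hold the cover's flanges: 1.5 play in height, 1 each side.
- home (a point): Where the middle of the cover's thumb ridge lies, as meant, when the cover touches the end wall: (-30, 0, 65) mm from the pad's origin, same axes; as the scale lies off, so does the true place. The nub drops behind the ledge 3 mm before the end wall is met, and then holds the cover within 2.5 mm of the wall.
- ridge (a point): Middle (half-way up) of the thumb ridge on the cover, the place to pinch it: 10 thick (x) x 36 long (y) x 14 mm high. Axes as the cover's. It lies 10 ahead of the cover's middle, 25 behind its leading end, 15 above its underside.
- cover: Loose grey battery cover, 70 (x) x 64 (y) mm, about 45 g, lying ridge up on a 3 mm cork mat. Origin: middle of its underside; x points to the leading end, which goes in first. Flanges along both sides, 4 thick, 64 over all; plate between them 53 wide, its top 8 above the underside; ridge top 22 above. In the recess its underside rests on the floor.
- tab (a joint): Spring tab, 20 mm wide, in the trailing end of the cover, hinged 23 behind the ridge's middle; the nub under it is 41 behind. Angle in rad: 0 at rest, 0.1 to 0.25 with the nub on top of the ledge, 0 again once clicked. The nub on the ramp resists the push with some 5 to 12 N, growing, which drops away at the click; 2 to 3 mm farther on is the hard end wall.
- screwdriver: small screwdriver lying on the cork mat; a bystander
- spent_cell: spent AA cell standing on the cork mat, 14.5 dia x 50 mm; a bystander
- ring_clamp: wooden ring clamp, 115 x 24 x 20 mm; a bystander
- tweezers: steel tweezers, 120 long; a bystander
- loupe: black eye loupe, 34 dia x 22 mm; a bystander
- bur_block: wooden block with upright burs, 70 x 50 x 50 mm; a bystander
- flux_jar: small amber jar, 44 dia x 50 mm; a bystander
- ring_blank: brass ring, 22 dia x 6 mm; a bystander
Mind the look-alikes: they are no part of the job. There is more than one size of the cover; the job needs the smallest.

How it is judged:
By the outcome, as a careful person would: the job done as asked, in the order asked, and still so for the second after the job is handed in, with the robot touching nothing.
It also fails if it takes over 64 s, if anything falls off the work surface, if the arm or the gripper's body presses on something with over 40 N, if the wrist force passes 120 N, or if a joint passes its speed limit or range.

### The arm

A 6-joint arm with a two-finger parallel gripper is mounted at the origin on the work surface. World frame = base frame: x ahead of the robot, y to its left, z up, the work surface at z = 0. Lengths are in m, angles in degrees, forces in N, time in s.
With the tool pointing down it reaches from about 0.35 to 0.875 m from the base axis. Payload 4.2 kg.
Tool frame: the origin (TCP) lies at the very end of the fingers, on their centre line; the grasp point (between the pads) lies 19 mm behind it (tcp_to_grasp is the z of the grasp point in the tool frame, in m); z points along the fingers, y is the direction in which the jaws open and shut (so a half turn about z gives the same grasp; the last joint's range is limited). The gripper opens to 87 mm and grips with 3 to 60 N. Pads are 19 mm wide; open, the fingers measure 117 mm over their backs; the gripper's body (75 mm by 190 mm) begins 51 mm behind the grasp point.
Start: joints at [-48.839, 22.042, 0.453, 0, -68.411, -14.817], TCP at [0.277, -0.56, 0.223] pointing down, gripper open.
Joint ranges: [-179.83, 179.83], [-69.29, 118.12], [-61.27, 80.66], [-181.25, 117.63], [-171.15, -9.14], [-177.46, 177.46]. Speed limits (degrees/s): [159.86, 159.86, 180, 180, 180, 180].

### API

Orientations are given as a 3x3 rotation matrix whose columns are the frame's x, y, z axes.
In Python, from station import sense, capture, camera_params, finish_job, tcp_to_grasp gives the robot as it stands.
- The arm moves only by the shell command python3 -m inch 'ROWS'. ROWS is JSON, a list of rows, each an object of numbers: "jaw": the closure in counts, from 0 (fully open) to 255 (shut); "x", "y", "z": the shift along the world's x, y, z normalised to -1 to 1, where 1 is 0.06 m; "ax", "ay", "az": the turn, a rotation vector about the world's x, y, z normalised to -1 to 1, where 1 is 10 degrees. A call has 1 to 12 rows; each row shifts and turns the pose as measured when the row begins; what a row does not reach is not made up. A row lasts 1/8 s, in which the tool goes at most 62.5 mm and 10.7 degrees, less where a joint would pass 70% of its speed; a pose out of reach is approached as far as the arm can. A call with a number of a shift or a turn outside -1 to 1 is refused whole. A call with a gripper value outside its range is refused whole. The fingers move at their own pace and stop on an object; the grip force is fixed at half the most. Time passes only in rows, so rows that do not move let the fingers close. It gives the time, the measured TCP pose, the force and the opening at its end, in the units of the state.
- sense(): the state, without advancing time (a new reading comes with each control period).
- capture(name): name is "scene" or "top" or "wrist"; returns the picture (384x512x3 uint8, red, green, blue); there is no depth.
- camera_params(name): a dict with "vfov" (degrees; the focal length in pixels is half the picture's height over the tangent of half this angle, whatever the lens; pixels are square), "cx", "cy" (the principal point, pixels), "R" (3x3) and "t" (3): a world point X has camera coordinates R X + t. Camera axes: x right, y down, z forward; pixel columns grow to the right and rows downward; lengths in m; the calibration is good to about 2 mm. A picture is of the moment at which its call begins: read the wrist's pose just before it. camera_params takes no time and is no camera call; for the wrist camera it gives the pose at the moment of the call.
- finish_job(): hands the job in, once; it reports no verdict.
The state is a dict: "time_s": time; "joints": joint angles; "joint_velocities": joint speeds; "effort": joint torques, N m; "tcp_pos": TCP position; "ee_rot": TCP orientation; "wrist_force": force on the tool from outside, world axes, zero at the start; "moment": the same for the moment, N m; "gripper_width": opening from 0.0 (shut) to 1.0 (fully open).
Only numpy, scipy, OpenCV 4.12 (cv2) and the standard library are available. Lean on these libraries where they do the work, as an engineer would, in place of code of your own. Each camera call takes 0.05 s, during which the arm holds its last target.

## Working session

There is one attempt and no reset: what is moved stays moved. The work goes in short steps, Python scripts to look and compute and a shell command to move; the robot and the scene stay as the last step left them, time stands still between calls to the robot, and variables do not carry over. Pictures are saved under pics/ and viewed, and the job is handed in when it is done.

```bash
ls; mkdir -p pics; python3 - <<'E'
from station import *
import cv2
for n in("scene","top","wrist"):
    p=camera_params(n);print(n,p)
    cv2.imwrite(f"pics/{n}0.png",cv2.cvtColor(capture(n),cv2.COLOR_RGB2BGR))
print(sense(),tcp_to_grasp)
E
```

```text
pics
scene {'vfov': 49.73607402347759, 'cx': 257.7953271719887, 'cy': 193.19816078239248, 'R': array([[-0.32696487,  0.94500568,  0.00763106],
       [ 0.81229347,  0.28515598, -0.50878815],
       [-0.48298374, -0.16015719, -0.86085793]]), 't': array([ 0.18184256, -0.42449299,  1.35795876])}
top {'vfov': 44.47751666138061, 'cx': 257.376266043589, 'cy': 195.47208005487585, 'R': array([[-2.11119296e-02, -9.99777023e-01, -4.37681219e-04],
       [-9.98077569e-01,  2.11015541e-02, -5.82742666e-02],
       [ 5.82705085e-02, -7.93442408e-04, -9.98300515e-01]]), 't': array([0.0109862 , 0.58063187, 1.46984907])}
wrist {'vfov': 71.90019863340467, 'cx': 257.4179123270477, 'cy': 192.5450915186671, 'R': array([[-0.44337812,  0.89633393,  0.0011524 ],
       [ 0.86640471,  0.42824324,  0.2568085 ],
       [ 0.22969267,  0.11486172, -0.96646162]]), 't': array([ 0.62365196, -0.03103342,  0.38907959])}
{'time_s': 0.15, 'joints': array([-4.88391061e+01,  2.20829780e+01,  3.98045788e-01, -1.91741898e-02,
       -6.84105060e+01, -1.48154756e+01]), 'joint_velocities': array([ 0.00636903, -0.03388071,  0.20342354,  0.12799077, -0.02183308,
        0.12429068]), 'effort': array([-1.01937947e-04, -3.91053450e+01,  1.87588352e+01,  4.22243938e+00,
        1.23774027e-02, -1.34909487e-04]), 'tcp_pos': array([ 0.27716565, -0.55968752,  0.22169178]), 'ee_rot': array([[-8.96189627e-01, -4.43670384e-01, -8.62044127e-04],
       [-4.43671204e-01,  8.96188448e-01,  1.45884602e-03],
       [ 1.25307216e-04,  1.68986682e-03, -9.99998564e-01]]), 'wrist_force': array([-0.7789513 , -0.07374112, -0.53325792]), 'moment': array([ 0.06363582, -0.06118189,  0.00056053]), 'gripper_width': 0.9989231390736801} -0.0187
```

View pics/scene0.png

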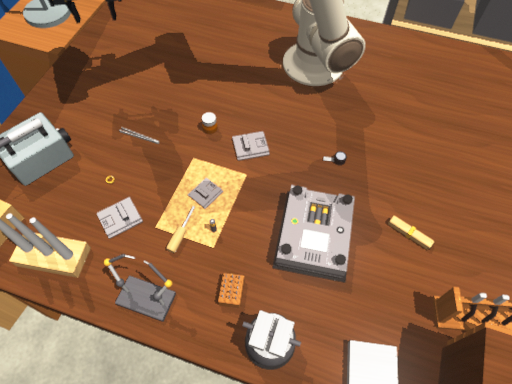

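View pics/top0.png

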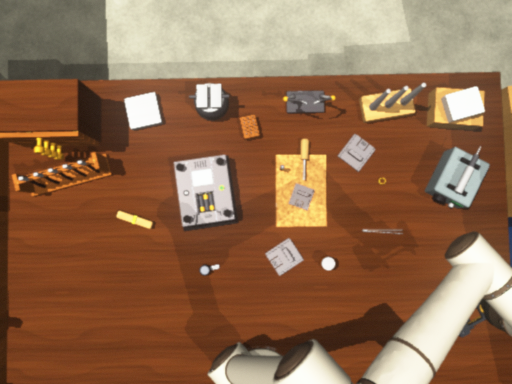

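View pics/wrist0.png

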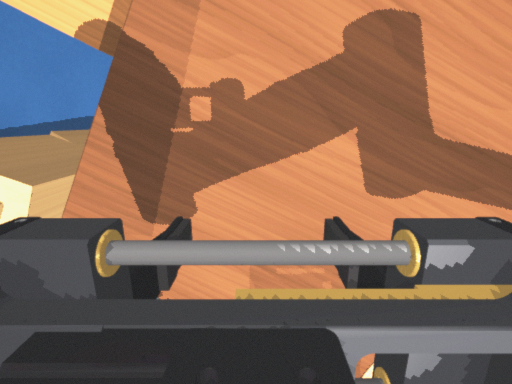

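The top view shows three cover-like parts: one on the cork mat at (302,196), and larger ones on the bench at (285,257) and (357,152). The scale is at (205,192), with its recess opening toward the robot (row ~215 side). I'll crop closer.

```bash
python3 - <<'E'
import cv2
a=cv2.imread("pics/top0.png");
c=a[145:240,165:245];d=a[145:240,265:345]
cv2.imwrite("pics/top_a.png",cv2.hconcat([cv2.resize(c,None,fx=5,fy=5,interpolation=3),cv2.resize(d,None,fx=5,fy=5,interpolation=3)]))
b=cv2.imread("pics/scene0.png");cv2.imwrite("pics/sc_a.png",cv2.resize(b[150:290,150:360],None,fx=3.8,fy=3.8,interpolation=3))
E
```

```text
(no output)
```

View pics/top_a.png

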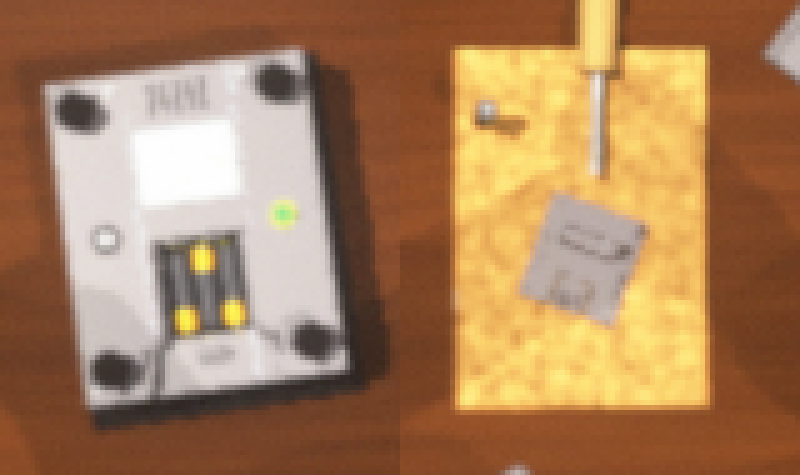

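View pics/sc_a.png

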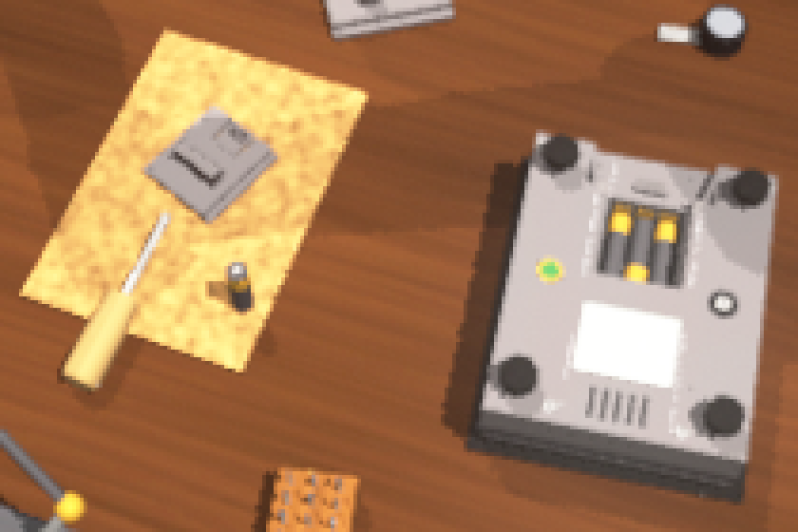

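```bash
cat > h.py <<'E'
import numpy as np
from station import *
def ray(n,u,v,z,p=None):
    p=p or camera_params(n);f=192/np.tan(np.radians(p['vfov']/2))
    d=p['R'].T@np.array([(u-p['cx'])/f,(v-p['cy'])/f,1]);c=-p['R'].T@p['t']
    return c+d*(z-c[2])/d[2]
def proj(n,X,p=None):
    p=p or camera_params(n);f=192/np.tan(np.radians(p['vfov']/2))
    c=p['R']@np.asarray(X)+p['t'];return np.array([p['cx']+f*c[0]/c[2],p['cy']+f*c[1]/c[2]])
def save(n,name):
    import cv2;cv2.imwrite(f"pics/{name}.png",cv2.cvtColor(capture(n),cv2.COLOR_RGB2BGR))
E
python3 - <<'E'
from h import *
R=lambda x,y:(265+(x-400)/5,145+y/5); L=lambda x,y:(165+x/5,145+y/5)
c=[ray('top',*R(*q),.009) for q in((553,190),(648,228),(615,327),(520,293))]
c=np.array(c);print(c.round(4),c.mean(0),[np.linalg.norm(c[i]-c[i-1]).round(4) for i in range(4)])
for e in((0,3),(1,2)):
  v=c[e[0]]-c[e[1]];print(np.degrees(np.arctan2(v[1],v[0])))
s=np.array([ray('top',*L(*q),.06) for q in((44,85),(308,50),(350,372),(90,408))]);print(s.round(4),s.mean(0),[np.linalg.norm(s[i]-s[i-1]).round(4) for i in range(4)])
for e in((0,3),(1,2)):
  v=s[e[0]]-s[e[1]];print(np.degrees(np.arctan2(v[1],v[0])))
E
```

```text
[[ 0.6184 -0.124   0.009 ]
 [ 0.5929 -0.1838  0.009 ]
 [ 0.5303 -0.1611  0.009 ]
 [ 0.5532 -0.1013  0.009 ]] [ 0.57370369 -0.14253847  0.009     ] [np.float64(0.0691), np.float64(0.0651), np.float64(0.0666), np.float64(0.064)]
-19.16639070904756
-19.96988155668364
[[0.6872 0.2545 0.06  ]
 [0.7055 0.0912 0.06  ]
 [0.5062 0.0689 0.06  ]
 [0.4876 0.2285 0.06  ]] [0.59660497 0.1607811  0.06      ] [np.float64(0.2013), np.float64(0.1644), np.float64(0.2005), np.float64(0.1607)]
7.431056613555473
6.387560674226301
```

Cover's centre is ≈(0.574,-0.143), yaw ≈ -20°, and it measures about 70x64, the right size. The scale is ≈(0.597,0.161), yaw ≈ 7°. I'll move the wrist camera above the cover.

```bash
python3 -m inch '[{"x":0.55,"y":0.8,"z":-0.05,"az":0.5},{"x":0.55,"y":0.8,"z":-0.05,"az":0.5},{"x":0.55,"y":0.8,"z":-0.05,"az":0.5},{"x":0.55,"y":0.8,"z":-0.05,"az":0.5},{"x":0.55,"y":0.8,"z":-0.05,"az":0.5},{"x":0.55,"y":0.8,"z":-0.05,"az":0.5},{"x":0.55,"y":0.8,"z":-0.05,"az":0.5},{"x":0.55,"y":0.8,"z":-0.05,"az":0.5},{"x":0.55,"y":0.8,"z":-0.05,"az":0.5},{"x":0.55,"y":0.8,"z":-0.05,"az":0.5},{"x":0,"jaw":0}]'; python3 - <<'E'
from h import *
s=sense();p=camera_params('wrist');save('wrist','w1')
np.save('p1.npy',p,allow_pickle=True)
r=s['ee_rot'];print(s['time_s'],s['tcp_pos'],r.round(3),np.degrees(np.arctan2(r[1,1],r[0,1])))
E
```

```text
0.15 [ 0.27716565 -0.55968752  0.22169178] [[-0.896 -0.444 -0.001]
 [-0.444  0.896  0.001]
 [ 0.     0.002 -1.   ]] 116.33834216192132$[0]: bad value
```

```bash
python3 -m inch '[{"jaw":0,"x":0.55,"y":0.8,"z":-0.05,"ax":0,"ay":0,"az":0.5},{"jaw":0,"x":0.55,"y":0.8,"z":-0.05,"ax":0,"ay":0,"az":0.5},{"jaw":0,"x":0.55,"y":0.8,"z":-0.05,"ax":0,"ay":0,"az":0.5},{"jaw":0,"x":0.55,"y":0.8,"z":-0.05,"ax":0,"ay":0,"az":0.5},{"jaw":0,"x":0.55,"y":0.8,"z":-0.05,"ax":0,"ay":0,"az":0.5},{"jaw":0,"x":0.55,"y":0.8,"z":-0.05,"ax":0,"ay":0,"az":0.5},{"jaw":0,"x":0.55,"y":0.8,"z":-0.05,"ax":0,"ay":0,"az":0.5},{"jaw":0,"x":0.55,"y":0.8,"z":-0.05,"ax":0,"ay":0,"az":0.5},{"jaw":0,"x":0.55,"y":0.8,"z":-0.05,"ax":0,"ay":0,"az":0.5},{"jaw":0,"x":0.55,"y":0.8,"z":-0.05,"ax":0,"ay":0,"az":0.5},{"jaw":0,"x":0,"y":0,"z":0,"ax":0,"ay":0,"az":0}]'; python3 - <<'E'
from h import *
s=sense();p=camera_params('wrist');save('wrist','w1')
np.save('p1.npy',p,allow_pickle=True)
r=s['ee_rot'];print(s['time_s'],s['tcp_pos'],r.round(3),np.degrees(np.arctan2(r[1,1],r[0,1])))
E
```

```text
time_s: 1.58
tcp_pos: [0.6141, -0.0632, 0.1884]
ee_rot: [[-0.21, -0.978, -0.002], [-0.978, 0.21, -0.0], [0.001, 0.002, -1.0]]
wrist_force: [-0.3, -0.2, -0.2]
gripper_width: 1.0
1.575 [ 0.6141219  -0.06323534  0.18844433] [[-0.21  -0.978 -0.002]
 [-0.978  0.21  -0.   ]
 [ 0.001  0.002 -1.   ]] 167.85565602083616
```

View pics/w1.png

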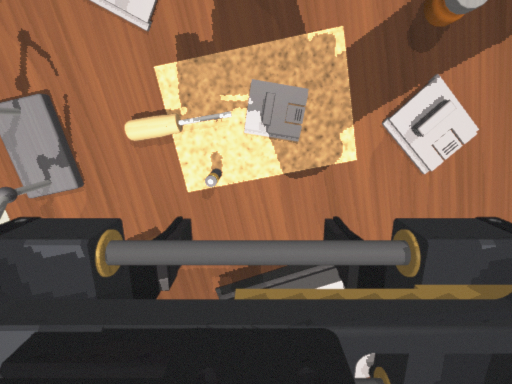

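```bash
python3 - <<'E'
import cv2
a=cv2.imread("pics/w1.png");cv2.imwrite("pics/w1c.png",cv2.resize(a[65:155,215:325],None,fx=6,fy=6,interpolation=2))
E
```

```text
(no output)
```

View pics/w1c.png

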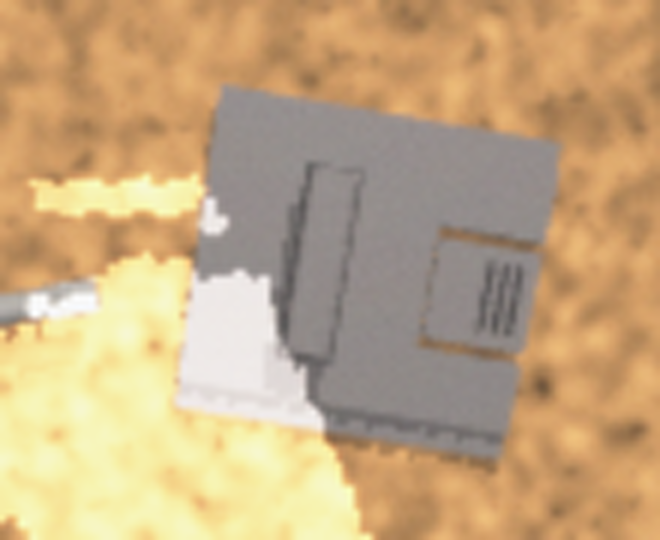

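```bash
python3 - <<'E'
from h import *
p=np.load('p1.npy',allow_pickle=True).item()
W=lambda x,y,z:ray('wrist',215+x/6-.5+.08,65+y/6-.5+.08,z,p)
r=np.array([W(*q,.025) for q in((312,163),(362,170),(330,360),(290,355))]);print(r.round(4),r.mean(0))
d=lambda a,b:(np.linalg.norm(a-b).round(4),np.degrees(np.arctan2(*(a-b)[1::-1])).round(1))
print(d(r[0],r[1]),d(r[3],r[2]),d(r[0],r[3]),d(r[1],r[2]))
c=np.array([W(*q,.008) for q in((220,88),(558,145),(498,460),(178,405))]);print(c.round(4),c.mean(0))
print(d(c[0],c[1]),d(c[3],c[2]),d(c[0],c[3]),d(c[1],c[2]))
E
```

```text
[[ 0.5812 -0.1624  0.025 ]
 [ 0.572  -0.1591  0.025 ]
 [ 0.5851 -0.1257  0.025 ]
 [ 0.5927 -0.1283  0.025 ]] [ 0.58275432 -0.143861    0.025     ]
(np.float64(0.0097), np.float64(-19.6)) (np.float64(0.008), np.float64(-19.1)) (np.float64(0.036), np.float64(-108.6)) (np.float64(0.0359), np.float64(-111.4))
[[ 0.5954 -0.1817  0.008 ]
 [ 0.531  -0.1569  0.008 ]
 [ 0.5536 -0.0978  0.008 ]
 [ 0.6174 -0.1231  0.008 ]] [ 0.57436756 -0.13987825  0.008     ]
(np.float64(0.069), np.float64(-21.1)) (np.float64(0.0686), np.float64(-21.7)) (np.float64(0.0626), np.float64(-110.6)) (np.float64(0.0633), np.float64(-111.0))
```

```bash
python3 -m inch '[{"jaw":150,"x":-0.25,"y":-0.67,"z":-0.55,"ax":0,"ay":0,"az":-0.43},{"jaw":150,"x":-0.26,"y":-0.67,"z":-0.55,"ax":0,"ay":0,"az":-0.43},{"jaw":150,"x":0,"y":0,"z":-0.7,"ax":0,"ay":0,"az":0},{"jaw":150,"x":0,"y":0,"z":0,"ax":0,"ay":0,"az":0}]'; python3 - <<'E'
from h import *
s=sense();p=camera_params('wrist');save('wrist','w2');save('scene','s2')
r=s['ee_rot'];print(s['time_s'],s['tcp_pos'],np.degrees(np.arctan2(r[1,1],r[0,1])),s['gripper_width'])
a=__import__('cv2').imread('pics/s2.png');import cv2
cv2.imwrite('pics/s2c.png',cv2.resize(a[130:250,140:260],None,fx=5,fy=5,interpolation=2))
E
```

```text
time_s: 2.12
tcp_pos: [0.5793, -0.1499, 0.0796]
ee_rot: [[-0.364, -0.931, -0.001], [-0.931, 0.364, -0.001], [0.001, 0.001, -1.0]]
wrist_force: [0.1, -1.1, 0.4]
gripper_width: 0.628
2.125 [ 0.57931021 -0.14993414  0.0795876 ] 158.62541876414215 0.6279422876098766
```

View pics/w2.png

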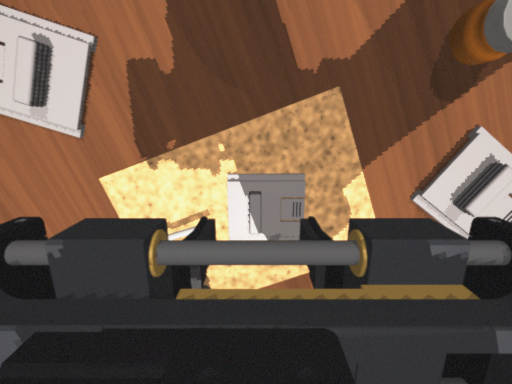

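View pics/s2c.png

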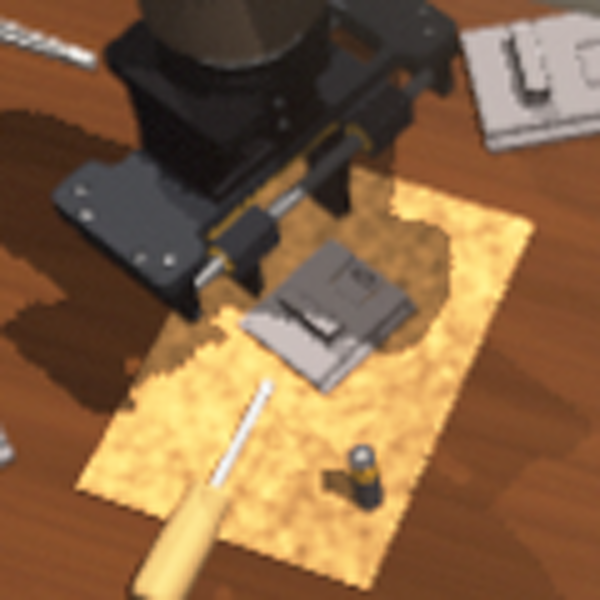

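```bash
python3 -m inch '[{"jaw":150,"x":0.07,"y":0.11,"z":-0.3,"ax":0,"ay":0,"az":0},{"jaw":150,"x":0,"y":0,"z":-0.3,"ax":0,"ay":0,"az":0},{"jaw":150,"x":0,"y":0,"z":0,"ax":0,"ay":0,"az":0}]'; python3 - <<'E'
from h import *
import cv2
s=sense();save('wrist','w3')
r=s['ee_rot'];print(s['time_s'],s['tcp_pos'],np.degrees(np.arctan2(r[1,1],r[0,1])),s['gripper_width'])
cv2.imwrite('pics/w3c.png',cv2.resize(cv2.imread('pics/w3.png')[140:330,150:400],None,fx=3,fy=3,interpolation=2))
E
```

```text
time_s: 2.6
tcp_pos: [0.5915, -0.1414, 0.0507]
ee_rot: [[-0.36, -0.933, 0.018], [-0.933, 0.36, -0.002], [-0.005, -0.017, -1.0]]
wrist_force: [1.1, -0.4, 0.7]
gripper_width: 0.414
2.6 [ 0.59149428 -0.14143749  0.05065049] 158.86923518879487 0.4135442827723551
```

View pics/w3c.png

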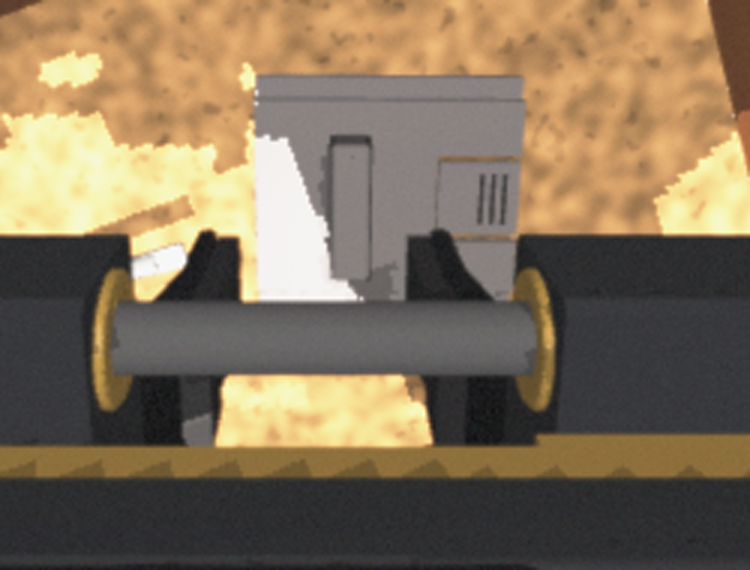

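```bash
python3 - <<'E'
from h import *
p=camera_params('wrist')
W=lambda x,y,z:ray('wrist',150+x/3-.3,140+y/3-.3,z,p)
r=np.array([W(*q,.025) for q in((330,144),(372,144),(371,279),(330,279))]);print(r.round(4),r.mean(0),np.linalg.norm(r[0]-r[1]),np.linalg.norm(r[1]-r[2]))
s=sense();print(s['time_s'],s['tcp_pos'],s['ee_rot'].round(3),s['joint_velocities'].round(2),s['joints'].round(2),s['gripper_width'])
E
python3 -m inch '[{"jaw":150,"x":0,"y":0,"z":0,"ax":0,"ay":0,"az":0}]'
```

```text
[[ 0.5823 -0.1626  0.025 ]
 [ 0.5728 -0.159   0.025 ]
 [ 0.5853 -0.1257  0.025 ]
 [ 0.5951 -0.1294  0.025 ]] [ 0.58385868 -0.14420712  0.025     ] 0.010233572692813019 0.03553228709840955
2.65 [ 0.59232537 -0.14150139  0.05159544] [[-0.36  -0.933  0.02 ]
 [-0.933  0.36  -0.002]
 [-0.005 -0.019 -1.   ]] [-0.3  -0.81  0.92  0.41 -0.24  0.11] [  1.86  29.58 -14.68   0.23 -44.62 -23.13] 0.4139480212278858
time_s: 2.78
tcp_pos: [0.5932, -0.1412, 0.0525]
ee_rot: [[-0.359, -0.933, 0.022], [-0.933, 0.359, -0.002], [-0.006, -0.021, -1.0]]
wrist_force: [-0.0, 0.3, 0.6]
gripper_width: 0.41
```

```bash
python3 -m inch '[{"jaw":150,"x":-0.17,"y":-0.05,"z":-0.2,"ax":0,"ay":0.14,"az":0},{"jaw":150,"x":0,"y":0,"z":-0.2,"ax":0,"ay":0,"az":0},{"jaw":150,"x":0,"y":0,"z":-0.02,"ax":0,"ay":0,"az":0}]'; python3 -c "
from h import *
s=sense();print(s['joint_velocities'].round(2),s['tcp_pos'])"
```

```text
time_s: 3.15
tcp_pos: [0.5826, -0.1442, 0.0266]
ee_rot: [[-0.359, -0.933, -0.003], [-0.933, 0.359, -0.002], [0.003, 0.002, -1.0]]
wrist_force: [-0.3, 0.2, 0.5]
gripper_width: 0.411
[-0.05  0.23 -0.17  0.33  1.34  0.07] [ 0.58260476 -0.14422803  0.02661895]
```

```bash
python3 -m inch '[{"jaw":150,"x":0.02,"y":0,"z":-0.19,"ax":0,"ay":0,"az":0},{"jaw":150,"x":0,"y":0,"z":0,"ax":0,"ay":0,"az":0}]'; python3 - <<'E'
from h import *
import cv2
save('wrist','w4')
cv2.imwrite('pics/w4c.png',cv2.resize(cv2.imread('pics/w4.png')[140:330,150:400],None,fx=3,fy=3,interpolation=2))
E
```

```text
time_s: 3.4
tcp_pos: [0.5837, -0.1443, 0.014]
ee_rot: [[-0.359, -0.933, -0.004], [-0.933, 0.359, -0.002], [0.003, 0.003, -1.0]]
wrist_force: [0.0, 0.0, 0.8]
gripper_width: 0.415
```

View pics/w4c.png

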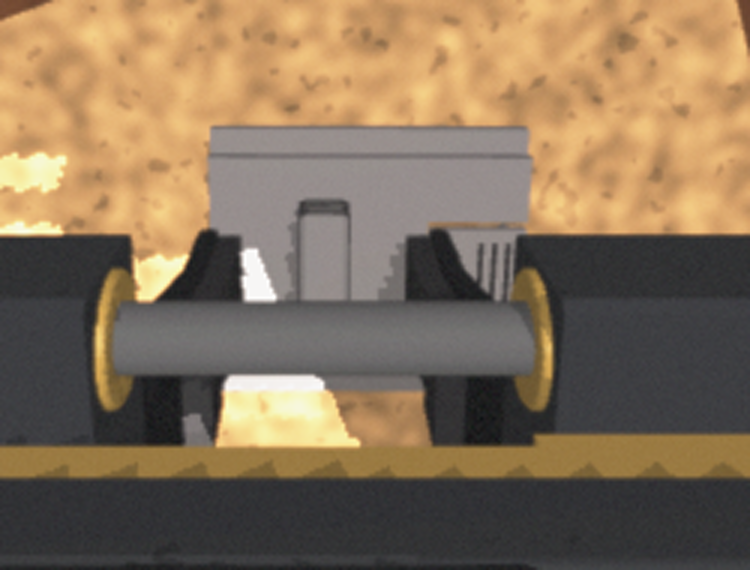

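The ridge sits centred between the fingers at crop (325,250), and the fingertips clear the plate by 3 mm. Closing.

```bash
python3 -m inch '[{"jaw":255,"x":0,"y":0,"z":0,"ax":0,"ay":0,"az":0},{"jaw":255,"x":0,"y":0,"z":0,"ax":0,"ay":0,"az":0},{"jaw":255,"x":0,"y":0,"z":0,"ax":0,"ay":0,"az":0},{"jaw":255,"x":0,"y":0,"z":0,"ax":0,"ay":0,"az":0}]'
```

```text
time_s: 3.95
tcp_pos: [0.5851, -0.1444, 0.0156]
ee_rot: [[-0.359, -0.933, -0.0], [-0.933, 0.359, -0.003], [0.003, -0.001, -1.0]]
wrist_force: [0.2, -0.4, -0.7]
gripper_width: 0.11
```

Opening 0.11 ≈ 9.6 mm, so the ridge is held. Now I'll lift and carry it to where the wrist camera looks into the bay.

```bash
python3 -m inch '[{"jaw":255,"x":0,"y":0,"z":0.5,"ax":0,"ay":0,"az":0},{"jaw":255,"x":0,"y":0,"z":0.9,"ax":0,"ay":0,"az":0},{"jaw":255,"x":0,"y":0,"z":0.9,"ax":0,"ay":0,"az":0},{"jaw":255,"x":-0.07,"y":0.75,"z":0.2,"ax":0,"ay":0,"az":0.35},{"jaw":255,"x":-0.07,"y":0.75,"z":0,"ax":0,"ay":0,"az":0.35},{"jaw":255,"x":-0.07,"y":0.75,"z":0,"ax":0,"ay":0,"az":0.35},{"jaw":255,"x":-0.07,"y":0.75,"z":0,"ax":0,"ay":0,"az":0.35},{"jaw":255,"x":-0.07,"y":0.75,"z":0,"ax":0,"ay":0,"az":0.35},{"jaw":255,"x":-0.07,"y":0.75,"z":0,"ax":0,"ay":0,"az":0.35},{"jaw":255,"x":-0.07,"y":0.75,"z":0,"ax":0,"ay":0,"az":0.35},{"jaw":255,"x":-0.07,"y":0.75,"z":0,"ax":0,"ay":0,"az":0.3},{"jaw":255,"x":0,"y":0,"z":0,"ax":0,"ay":0,"az":0}]'; python3 - <<'E'
from h import *
s=sense();p=camera_params('wrist');np.save('p5.npy',p,allow_pickle=True);save('wrist','w5');save('scene','s5')
r=s['ee_rot'];print(s['time_s'],s['tcp_pos'],np.degrees(np.arctan2(r[1,1],r[0,1])),s['gripper_width'],s['wrist_force'])
E
```

```text
time_s: 5.45
tcp_pos: [0.5472, 0.2263, 0.1711]
ee_rot: [[0.126, -0.992, 0.003], [-0.992, -0.126, -0.0], [0.001, -0.003, -1.0]]
wrist_force: [0.4, -0.8, 0.2]
gripper_width: 0.109
5.45 [0.54723214 0.2263214  0.17105543] -172.7859075222815 0.10935184515117577 [ 0.42548662 -0.77008222  0.18632484]
```

View pics/w5.png

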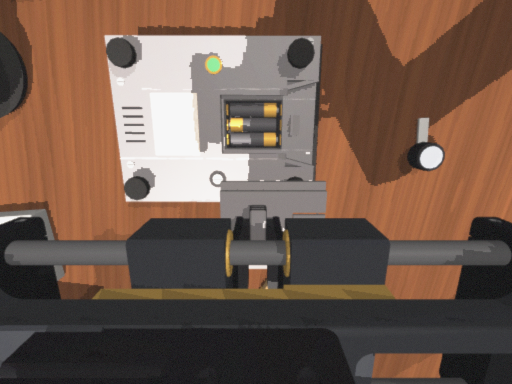

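View pics/s5.png

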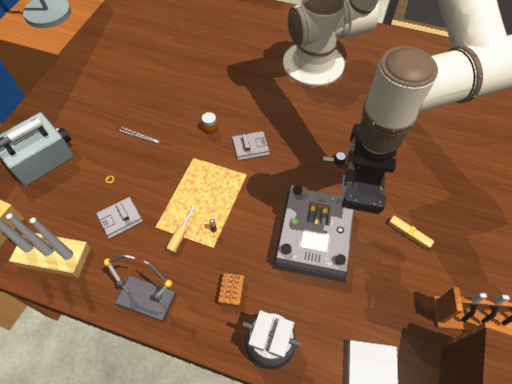

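```bash
python3 - <<'E'
import cv2
a=cv2.imread("pics/w5.png");cv2.imwrite("pics/w5c.png",cv2.resize(a[70:185,200:332],None,fx=6,fy=5.2 and 6,interpolation=2)[:600+90])
cv2.imwrite("pics/w5d.png",cv2.resize(a[25:215,95:335],None,fx=3.1,fy=3.1,interpolation=2))
E
```

```text
(no output)
```

View pics/w5c.png

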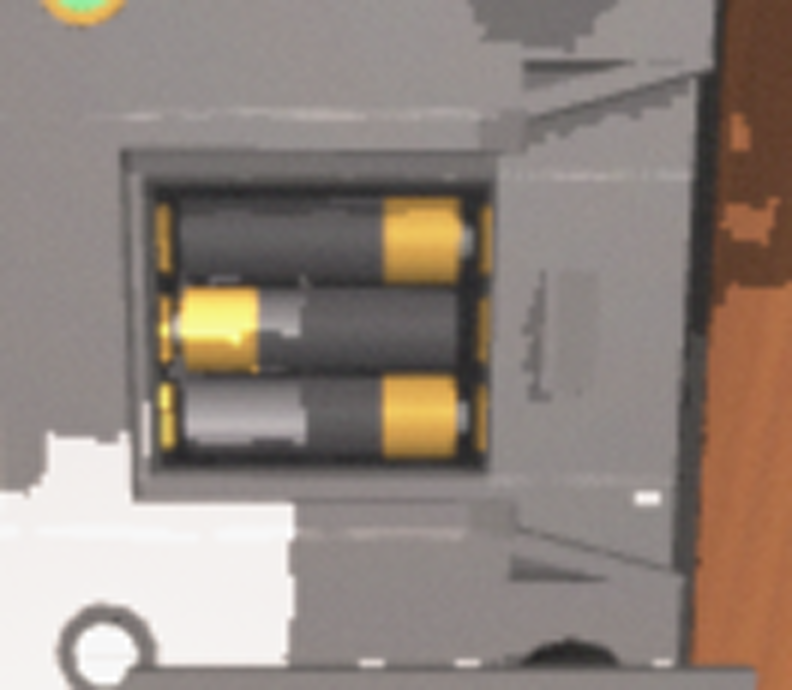

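View pics/w5d.png

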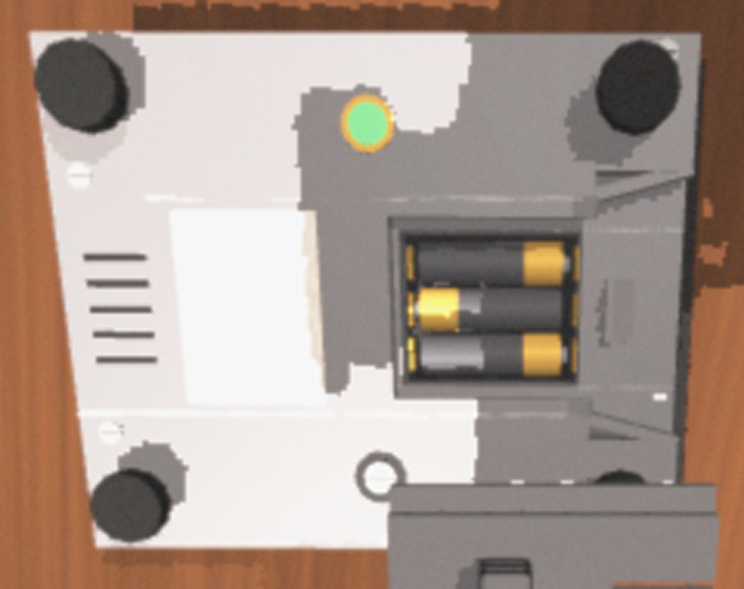

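```bash
python3 - <<'E'
from h import *
p=np.load('p5.npy',allow_pickle=True).item()
W=lambda x,y,z,s=6,o=(200,70):ray('wrist',o[0]+x/s-.4,o[1]+y/s-.4,z,p)
P={'edgeL':(712,68),'edgeR':(683,573),'wallL':(124,150),'wallR':(137,498),'tapL':(525,122),'tapR':(512,524)}
Q={k:W(*v,.06) for k,v in P.items()}
for k,v in Q.items():print(k,v[:2].round(4))
d=lambda a,b:print(a,b,np.linalg.norm(Q[a]-Q[b]).round(4),np.degrees(np.arctan2(*(Q[a]-Q[b])[1::-1])).round(2))
d('edgeL','edgeR');d('wallL','wallR');d('tapL','tapR')
m=lambda a,b:(Q[a]+Q[b])/2
for a in('edge','tap','wall'):print(a,m(a+'L',a+'R')[:2].round(4))
for a,b in(('edge','wall'),('tap','wall'),('edge','tap')):
  v=m(b+'L',b+'R')-m(a+'L',a+'R');print(np.linalg.norm(v).round(4),np.degrees(np.arctan2(v[1],v[0])).round(2))
# case corners
C=[W(*q,.06,3.1,(95,25)) for q in((30,32),(701,33),(97,548),(681,480))]
C=np.array(C);print(C.round(4))
for a,b in((0,1),(0,2)):
  v=C[a]-C[b];print(np.linalg.norm(v).round(4),np.degrees(np.arctan2(v[1],v[0])).round(2))
E
```

```text
edgeL [0.5029 0.112 ]
edgeR [0.4929 0.1926]
wallL [0.595 0.136]
wallR [0.5877 0.1916]
tapL [0.5312 0.1237]
tapR [0.5235 0.1879]
edgeL edgeR 0.0812 -82.97
wallL wallR 0.056 -82.58
tapL tapR 0.0647 -83.13
edge [0.4979 0.1523]
tap [0.5274 0.1558]
wall [0.5914 0.1638]
0.0942 7.03
0.0645 7.12
0.0297 6.85
[[0.7058 0.0977 0.06  ]
 [0.5078 0.0731 0.06  ]
 [0.6861 0.2567 0.06  ]
 [0.4893 0.2074 0.06  ]]
0.1995 7.07
0.1602 -82.94
```

```bash
python3 - <<'E'
from h import *
import cv2
a=cv2.imread("pics/w5.png");cv2.imwrite("pics/w5e.png",cv2.resize(a[170:300,200:340],None,fx=5,fy=4.6 and 5,interpolation=2)[:600])
E
```

```text
(no output)
```

View pics/w5e.png

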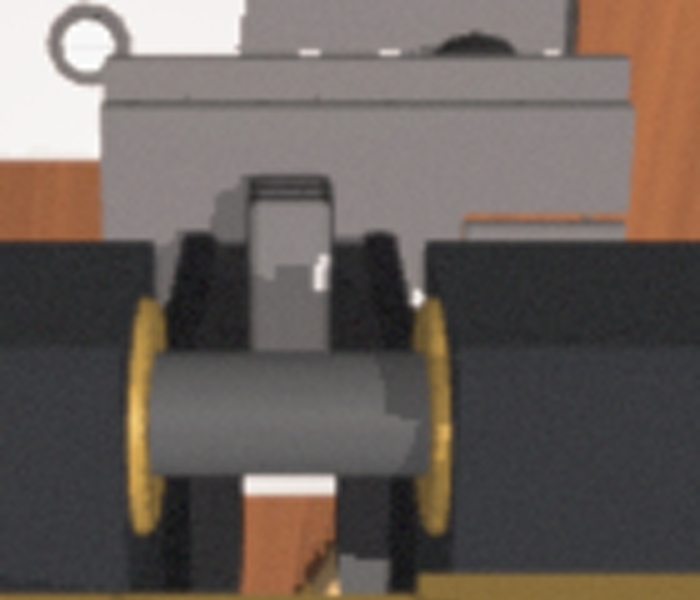

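```bash
python3 - <<'E'
from h import *
p=np.load('p5.npy',allow_pickle=True).item()
T=np.array([0.54723,0.22632,.17106]);Rt=np.array([[0.126,-0.992,0.003],[-0.992,-0.126,0],[0.001,-.003,-1]])
W=lambda x,y,z:Rt.T@(ray('wrist',200+x/5-.4,170+y/5-.4,z,p)-T)
for under in (.0110,.0126,.0142):
  z=T[2]-under
  f=[W(103,57,z+.004),W(629,57,z+.004)];pl=[W(101,103,z+.008),W(632,103,z+.008)];r=[W(248,198,z+.022),W(331,198,z+.022)]
  print(under)
  for k in(f,pl,r):print(*[v.round(4)[:2] for v in k],'yaw',np.degrees(np.arctan2(*(k[1]-k[0])[:2])).round(2),'len',(k[1]-k[0])[1].round(4))
E
```

```text
0.011
[ 0.0325 -0.0239] [0.0325 0.0447] yaw -0.0 len 0.0685
[ 0.0273 -0.0238] [0.0273 0.0444] yaw 0.01 len 0.0682
[ 0.0191 -0.0045] [0.0191 0.0054] yaw 0.02 len 0.0099
0.0126
[ 0.0321 -0.0241] [0.0321 0.0451] yaw -0.0 len 0.0692
[ 0.0269 -0.024 ] [0.0269 0.0448] yaw 0.01 len 0.0688
[ 0.0186 -0.0046] [0.0186 0.0055] yaw 0.02 len 0.01
0.0142
[ 0.0318 -0.0243] [0.0318 0.0455] yaw -0.0 len 0.0698
[ 0.0265 -0.0242] [0.0265 0.0453] yaw 0.01 len 0.0695
[ 0.0181 -0.0046] [0.0181 0.0055] yaw 0.02 len 0.0102
```

```bash
python3 -m inch '[{"jaw":255,"x":-0.44,"y":-0.43,"z":-0.1,"ax":0,"ay":0,"az":0},{"jaw":255,"x":-0.44,"y":-0.43,"z":-0.1,"ax":0,"ay":0,"az":0},{"jaw":255,"x":-0.44,"y":-0.43,"z":-0.1,"ax":0,"ay":0,"az":0},{"jaw":255,"x":0,"y":0,"z":-0.5,"ax":0,"ay":0,"az":0},{"jaw":255,"x":0,"y":0,"z":-0.5,"ax":0,"ay":0,"az":0},{"jaw":255,"x":0,"y":0,"z":0,"ax":0,"ay":0,"az":0}]'
cat > st.py <<'E'
from h import *
O=np.array([.5967,.1644]);e=np.array([np.cos(np.radians(7.05)),np.sin(np.radians(7.05))]);n=np.array([-e[1],e[0]])
s=sense();r=s['ee_rot'];d=s['tcp_pos'][:2]-O
print('t',round(s['time_s'],2),'s,l,z mm',(d@e*1e3).round(2),(d@n*1e3).round(2),(s['tcp_pos'][2]*1e3).round(2),'yaw',np.degrees(np.arctan2(-r[1,1],-r[0,1])).round(2),'tilt deg about y-ish,x-ish (need ay,ax)',np.degrees(r[0,2]).round(2),np.degrees(-r[1,2]).round(2),'F',s['wrist_force'].round(1),'Fs',(s['wrist_force'][:2]@e).round(1),'M',s['moment'].round(2),'w',round(s['gripper_width'],3))
E
python3 st.py
```

```text
time_s: 6.3
tcp_pos: [0.4652, 0.1364, 0.0924]
ee_rot: [[0.111, -0.994, 0.003], [-0.994, -0.111, -0.001], [0.001, -0.003, -1.0]]
wrist_force: [-0.7, 0.2, 0.3]
gripper_width: 0.112
t 6.3 s,l,z mm -133.92 -11.65 92.41 yaw 6.35 tilt deg about y-ish,x-ish (need ay,ax) 0.18 0.03 F [-0.7  0.2  0.3] Fs -0.6 M [-0.    0.08  0.  ] w 0.112
```

```bash
python3 -m inch '[{"jaw":255,"x":0.04,"y":0.2,"z":-0.1,"ax":0,"ay":0.02,"az":0.07},{"jaw":255,"x":0,"y":0,"z":-0.2,"ax":0,"ay":0,"az":0},{"jaw":255,"x":0,"y":0,"z":-0.1,"ax":0,"ay":0,"az":0},{"jaw":255,"x":0,"y":0,"z":0,"ax":0,"ay":0,"az":0}]' >/dev/null;python3 st.py
```

```text
t 6.8 s,l,z mm -127.39 1.05 69.59 yaw 7.06 tilt deg about y-ish,x-ish (need ay,ax) 0.25 -0.12 F [-0.4  0.3 -0.4] Fs -0.4 M [-0.02  0.12  0.06] w 0.112
```

```bash
python3 -m inch '[{"jaw":255,"x":0,"y":-0.018,"z":-0.06,"ax":-0.01,"ay":0.03,"az":0},{"jaw":255,"x":0.08,"y":0.01,"z":-0.02,"ax":0,"ay":0,"az":0},{"jaw":255,"x":0.08,"y":0.01,"z":0,"ax":0,"ay":0,"az":0},{"jaw":255,"x":0,"y":0,"z":0,"ax":0,"ay":0,"az":0}]' >/dev/null;python3 st.py
```

```text
t 7.3 s,l,z mm -116.49 0.2 65.07 yaw 7.07 tilt deg about y-ish,x-ish (need ay,ax) 0.01 -0.05 F [-0.4 -0.6 -0.3] Fs -0.5 M [-0.04  0.12 -0.05] w 0.111
```

Level and aligned. I'll take a look before probing the floor.

```bash
python3 - <<'E'
from h import *
import cv2
save('wrist','w6')
cv2.imwrite('pics/w6c.png',cv2.resize(cv2.imread('pics/w6.png')[110:330,130:390],None,fx=2.7,fy=2.7,interpolation=2))
E
python3 -m inch '[{"jaw":255,"x":0,"y":0,"z":-0.02,"ax":0,"ay":0,"az":0},{"jaw":255,"x":0,"y":0,"z":0,"ax":0,"ay":0,"az":0}]' >/dev/null;python3 st.py
```

```text
t 7.6 s,l,z mm -116.93 0.03 63.81 yaw 7.07 tilt deg about y-ish,x-ish (need ay,ax) -0.01 -0.05 F [-0.9 -0.3 -0.8] Fs -0.9 M [0.03 0.1  0.02] w 0.105
```

View pics/w6c.png

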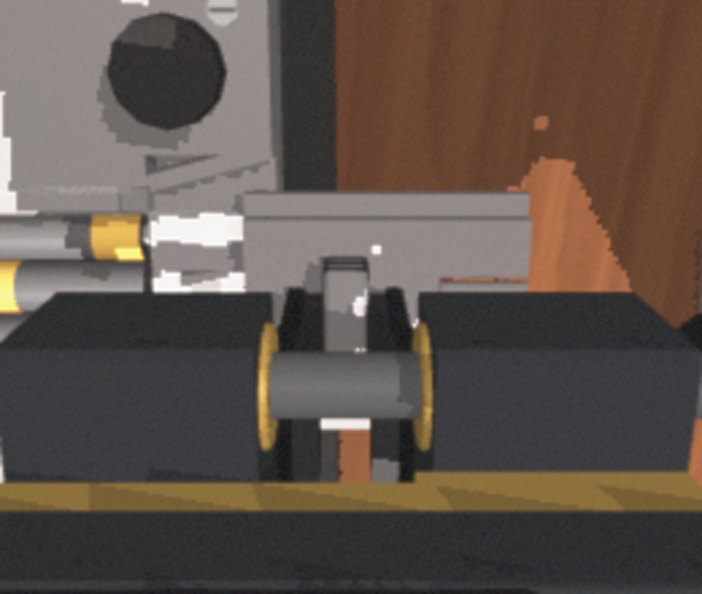

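The cover is level, with its leading end just inside the case edge at crop (245,200) and inside the taper wall. Next I'll lower it a little at a time to feel for the floor.

```bash
for i in 1; do python3 -m inch '[{"jaw":255,"x":0,"y":0,"z":-0.02,"ax":0,"ay":0,"az":0}]' >/dev/null;python3 st.py; python3 -m inch '[{"jaw":255,"x":0,"y":0,"z":-0.015,"ax":0,"ay":0,"az":0}]' >/dev/null;python3 st.py;done
```

```text
t 7.72 s,l,z mm -116.95 0.07 62.67 yaw 7.07 tilt deg about y-ish,x-ish (need ay,ax) -0.0 -0.06 F [ 0.1 -0.3  0.1] Fs 0.1 M [-0.01  0.08 -0.03] w 0.107
t 7.85 s,l,z mm -117.1 0.12 62.16 yaw 7.09 tilt deg about y-ish,x-ish (need ay,ax) -0.02 -0.04 F [-2.9  0.5  7.6] Fs -2.8 M [0.11 0.99 0.04] w 0.114
```

Floor is at TCP z≈62.4, as expected. I'll raise it slightly and advance.

```bash
python3 -m inch '[{"jaw":255,"x":0,"y":0,"z":0.012,"ax":0,"ay":0,"az":0}]' >/dev/null;python3 st.py; python3 -m inch '[{"jaw":255,"x":0.1,"y":0.012,"z":0,"ax":0,"ay":0,"az":0}]' >/dev/null;python3 st.py;python3 -m inch '[{"jaw":255,"x":0.08,"y":0.01,"z":0,"ax":0,"ay":0,"az":0}]' >/dev/null;python3 st.py
```

```text
t 7.97 s,l,z mm -117.01 0.17 62.98 yaw 7.1 tilt deg about y-ish,x-ish (need ay,ax) 0.0 -0.05 F [ 0.6 -0.1 -0.1] Fs 0.6 M [0.04 0.09 0.04] w 0.106
t 8.1 s,l,z mm -111.04 0.11 62.99 yaw 7.1 tilt deg about y-ish,x-ish (need ay,ax) -0.01 -0.05 F [ 0.2 -0.2 -0.2] Fs 0.2 M [ 0.07  0.15 -0.04] w 0.108
t 8.22 s,l,z mm -105.67 0.17 62.91 yaw 7.11 tilt deg about y-ish,x-ish (need ay,ax) 0.0 -0.06 F [ 0.  -0.  -0.6] Fs 0.0 M [ 0.01  0.01 -0.02] w 0.108
```

```bash
python3 -m inch '[{"jaw":255,"x":0.08,"y":0.008,"z":0,"ax":0,"ay":0,"az":0}]' >/dev/null;python3 st.py; python3 -m inch '[{"jaw":255,"x":0.06,"y":0.006,"z":0,"ax":0,"ay":0,"az":0}]' >/dev/null;python3 st.py;python3 -m inch '[{"jaw":255,"x":0.05,"y":0.006,"z":0,"ax":0,"ay":0,"az":0}]' >/dev/null;python3 st.py;python3 -m inch '[{"jaw":255,"x":0.05,"y":0.006,"z":0,"ax":0,"ay":0,"az":0}]' >/dev/null;python3 st.py
```

```text
t 8.35 s,l,z mm -100.39 0.03 62.76 yaw 7.1 tilt deg about y-ish,x-ish (need ay,ax) -0.0 -0.05 F [-0.5 -0.5  0.1] Fs -0.5 M [ 0.02  0.08 -0.04] w 0.11
t 8.47 s,l,z mm -96.35 -0.1 62.56 yaw 7.09 tilt deg about y-ish,x-ish (need ay,ax) -0.01 -0.05 F [-1.1 -0.  -0.1] Fs -1.0 M [-0.02  0.08 -0.03] w 0.109
t 8.6 s,l,z mm -93.18 -0.21 62.48 yaw 7.08 tilt deg about y-ish,x-ish (need ay,ax) -0.03 -0.03 F [-0.3  0.6  0.2] Fs -0.2 M [ 0.02  0.28 -0.  ] w 0.111
t 8.72 s,l,z mm -90.12 -0.29 62.48 yaw 7.07 tilt deg about y-ish,x-ish (need ay,ax) -0.06 -0.02 F [-1.6  1.   0.4] Fs -1.5 M [0.02 0.39 0.01] w 0.111
```

```bash
python3 -m inch '[{"jaw":255,"x":0.05,"y":0.01,"z":0.006,"ax":0,"ay":0,"az":0}]' >/dev/null;python3 st.py; python3 -m inch '[{"jaw":255,"x":0.05,"y":0.009,"z":0.003,"ax":0,"ay":0,"az":0}]' >/dev/null;python3 st.py;python3 -m inch '[{"jaw":255,"x":0.06,"y":0.008,"z":0.002,"ax":0,"ay":0,"az":0}]' >/dev/null;python3 st.py
```

```text
t 8.85 s,l,z mm -86.86 -0.07 62.8 yaw 7.07 tilt deg about y-ish,x-ish (need ay,ax) -0.05 -0.02 F [-0.5 -1.2  0.5] Fs -0.6 M [0.01 0.06 0.03] w 0.105
t 8.97 s,l,z mm -83.51 0.16 63.02 yaw 7.08 tilt deg about y-ish,x-ish (need ay,ax) -0.04 -0.03 F [ 0.   0.1 -0.5] Fs 0.1 M [ 0.06  0.08 -0.03] w 0.111
t 9.1 s,l,z mm -79.64 0.23 63.16 yaw 7.09 tilt deg about y-ish,x-ish (need ay,ax) -0.03 -0.03 F [-0.2  0.1 -0.7] Fs -0.2 M [-0.01  0.07 -0.  ] w 0.109
```

```bash
python3 -m inch '[{"jaw":255,"x":0.07,"y":0.006,"z":0,"ax":0,"ay":0,"az":0},{"jaw":255,"x":0.07,"y":0.007,"z":0,"ax":0,"ay":0,"az":0}]' >/dev/null;python3 st.py; python3 -m inch '[{"jaw":255,"x":0.07,"y":0.008,"z":0,"ax":0,"ay":0,"az":0},{"jaw":255,"x":0.07,"y":0.008,"z":0,"ax":0,"ay":0,"az":0}]' >/dev/null;python3 st.py;python3 -m inch '[{"jaw":255,"x":0.07,"y":0.008,"z":0.003,"ax":0,"ay":0,"az":0},{"jaw":255,"x":0.07,"y":0.008,"z":0.003,"ax":0,"ay":0,"az":0}]' >/dev/null;python3 st.py
```

```text
t 9.35 s,l,z mm -70.6 0.01 63.13 yaw 7.09 tilt deg about y-ish,x-ish (need ay,ax) -0.03 -0.04 F [ 0.3 -0.6  0.6] Fs 0.2 M [-0.02  0.08 -0.02] w 0.11
t 9.6 s,l,z mm -61.48 -0.09 63.07 yaw 7.08 tilt deg about y-ish,x-ish (need ay,ax) -0.03 -0.04 F [-0.3  0.  -0.4] Fs -0.2 M [-0.01  0.08 -0.04] w 0.111
t 9.85 s,l,z mm -52.42 -0.22 63.4 yaw 7.08 tilt deg about y-ish,x-ish (need ay,ax) -0.03 -0.03 F [ 0.3 -0.6 -0.1] Fs 0.2 M [ 0.03  0.06 -0.05] w 0.112
```

```bash
python3 -m inch '[{"jaw":255,"x":0.04,"y":0.008,"z":-0.004,"ax":0,"ay":0,"az":0}]' >/dev/null;python3 st.py; python3 -m inch '[{"jaw":255,"x":0.03,"y":0.005,"z":-0.003,"ax":0,"ay":0,"az":0}]' >/dev/null;python3 st.py;python3 -m inch '[{"jaw":255,"x":0.03,"y":0.004,"z":0,"ax":0,"ay":0,"az":0}]' >/dev/null;python3 st.py;python3 -m inch '[{"jaw":255,"x":0.03,"y":0.004,"z":0,"ax":0,"ay":0,"az":0}]' >/dev/null;python3 st.py
```

```text
t 9.97 s,l,z mm -49.64 -0.02 63.15 yaw 7.08 tilt deg about y-ish,x-ish (need ay,ax) -0.03 -0.04 F [-0.5  0.1 -0.6] Fs -0.5 M [0.03 0.08 0.  ] w 0.109
t 10.1 s,l,z mm -47.68 0.06 62.93 yaw 7.07 tilt deg about y-ish,x-ish (need ay,ax) -0.03 -0.04 F [-0.4 -0.4  0.2] Fs -0.5 M [-0.05  0.12  0.04] w 0.112
t 10.22 s,l,z mm -45.86 0.05 62.88 yaw 7.07 tilt deg about y-ish,x-ish (need ay,ax) -0.04 -0.03 F [ 0.6  0.4 -0. ] Fs 0.7 M [0.03 0.1  0.04] w 0.111
t 10.35 s,l,z mm -44.0 0.05 62.86 yaw 7.07 tilt deg about y-ish,x-ish (need ay,ax) -0.05 -0.03 F [ 0.6  0.3 -0.5] Fs 0.7 M [-0.01  0.07  0.02] w 0.11
```

```bash
for i in 1; do python3 -m inch '[{"jaw":255,"x":0.03,"y":0.004,"z":0,"ax":0,"ay":0,"az":0}]' >/dev/null;python3 st.py; python3 -m inch '[{"jaw":255,"x":0.03,"y":0.004,"z":0,"ax":0,"ay":0,"az":0}]' >/dev/null;python3 st.py;python3 -m inch '[{"jaw":255,"x":0.03,"y":0.004,"z":0,"ax":0,"ay":0,"az":0}]' >/dev/null;python3 st.py;done
```

```text
t 10.47 s,l,z mm -42.11 0.09 62.87 yaw 7.08 tilt deg about y-ish,x-ish (need ay,ax) -0.05 -0.03 F [ 0.8 -0.4 -0. ] Fs 0.7 M [-0.    0.12  0.04] w 0.11
t 10.6 s,l,z mm -40.58 0.01 62.82 yaw 7.07 tilt deg about y-ish,x-ish (need ay,ax) -0.1 -0.0 F [-2.5  0.3  0.3] Fs -2.4 M [-0.04  0.68 -0.06] w 0.114
t 10.72 s,l,z mm -39.99 -0.19 62.78 yaw 7.05 tilt deg about y-ish,x-ish (need ay,ax) -0.27 0.06 F [-4.9 -0.   4.4] Fs -4.9 M [ 0.14  1.71 -0.  ] w 0.114
```

Ramp contact. I'll keep pushing in small steps.

```bash
python3 -m inch '[{"jaw":255,"x":0.03,"y":0.007,"z":0,"ax":0.005,"ay":-0.02,"az":0}]' >/dev/null;python3 st.py; python3 -m inch '[{"jaw":255,"x":0.03,"y":0.006,"z":0,"ax":0.005,"ay":-0.02,"az":0}]' >/dev/null;python3 st.py
```

```text
t 10.85 s,l,z mm -39.73 -0.3 62.78 yaw 7.03 tilt deg about y-ish,x-ish (need ay,ax) -0.27 0.08 F [-6.7  0.8  5.8] Fs -6.6 M [0.22 2.21 0.  ] w 0.107
t 10.97 s,l,z mm -39.53 -0.38 62.83 yaw 7.01 tilt deg about y-ish,x-ish (need ay,ax) -0.25 0.1 F [-5.7  1.   5.1] Fs -5.5 M [ 0.34  2.11 -0.01] w 0.11
```

```bash
python3 -m inch '[{"jaw":255,"x":0.045,"y":0.01,"z":0,"ax":0.01,"ay":-0.03,"az":0}]' >/dev/null;python3 st.py; python3 -m inch '[{"jaw":255,"x":0.05,"y":0.01,"z":0,"ax":0.005,"ay":-0.03,"az":0}]' >/dev/null;python3 st.py
```

```text
t 11.1 s,l,z mm -39.09 -0.5 62.85 yaw 6.99 tilt deg about y-ish,x-ish (need ay,ax) -0.23 0.1 F [-7.8  0.8  6.3] Fs -7.6 M [ 0.12  2.67 -0.03] w 0.113
t 11.22 s,l,z mm -38.75 -0.66 62.89 yaw 6.96 tilt deg about y-ish,x-ish (need ay,ax) -0.24 0.16 F [-10.1   2.8   8.6] Fs -9.7 M [ 0.49  3.08 -0.02] w 0.114
```

```bash
python3 -m inch '[{"jaw":255,"x":0.055,"y":0.018,"z":0,"ax":0.01,"ay":-0.03,"az":0}]' >/dev/null;python3 st.py; python3 -m inch '[{"jaw":255,"x":0.06,"y":0.018,"z":0,"ax":0.01,"ay":-0.03,"az":0}]' >/dev/null;python3 st.py
```

```text
t 11.35 s,l,z mm -38.67 -0.64 62.91 yaw 6.92 tilt deg about y-ish,x-ish (need ay,ax) -0.34 0.22 F [-9.7 -0.7  8.1] Fs -9.7 M [-0.13  3.01 -0.07] w 0.109
t 11.47 s,l,z mm -38.47 -0.68 62.93 yaw 6.89 tilt deg about y-ish,x-ish (need ay,ax) -0.44 0.28 F [-8.1  0.3  8.2] Fs -8.0 M [ 0.    2.94 -0.06] w 0.111
```

```bash
python3 -m inch '[{"jaw":255,"x":0.075,"y":0.02,"z":0,"ax":0.025,"ay":-0.08,"az":0.01}]' >/dev/null;python3 st.py; python3 -m inch '[{"jaw":255,"x":0.075,"y":0.018,"z":0,"ax":0.025,"ay":-0.08,"az":0.01}]' >/dev/null;python3 st.py
```

```text
t 11.6 s,l,z mm -37.85 -0.86 62.88 yaw 6.94 tilt deg about y-ish,x-ish (need ay,ax) -0.11 0.22 F [-11.7   1.5   9.7] Fs -11.4 M [ 0.35  4.   -0.1 ] w 0.111
t 11.72 s,l,z mm -37.77 -0.89 62.84 yaw 6.97 tilt deg about y-ish,x-ish (need ay,ax) 0.17 0.14 F [-13.7   2.4  12.2] Fs -13.3 M [ 0.82  4.51 -0.07] w 0.116
```

```bash
python3 - <<'E'
from h import *
import cv2
save('wrist','w7');save('scene','s7')
cv2.imwrite('pics/w7c.png',cv2.resize(cv2.imread('pics/w7.png')[110:330,130:390],None,fx=2.7,fy=2.7,interpolation=2))
cv2.imwrite('pics/s7c.png',cv2.resize(cv2.imread('pics/s7.png')[150:270,260:380],None,fx=5,fy=5,interpolation=2))
E
python3 st.py
```

```text
t 11.82 s,l,z mm -37.79 -0.88 62.83 yaw 6.98 tilt deg about y-ish,x-ish (need ay,ax) 0.18 0.14 F [-13.    1.6   9.8] Fs -12.7 M [ 0.51  3.99 -0.04] w 0.111
```

View pics/w7c.png

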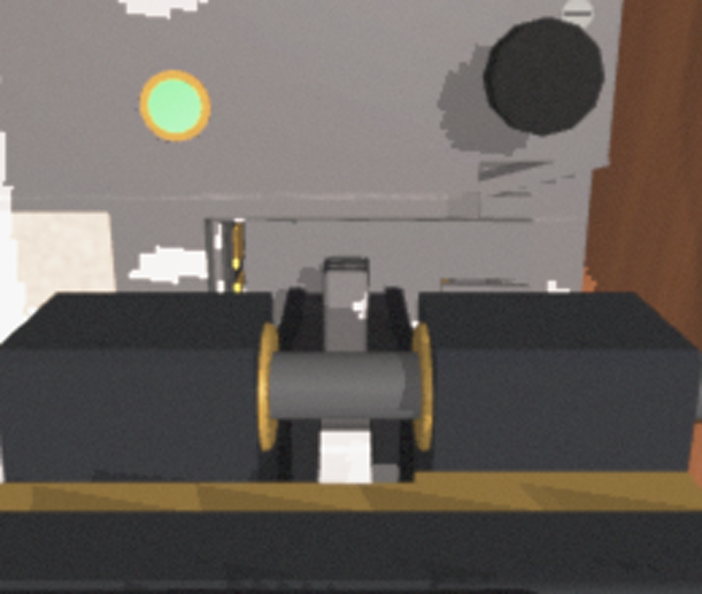

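View pics/s7c.png

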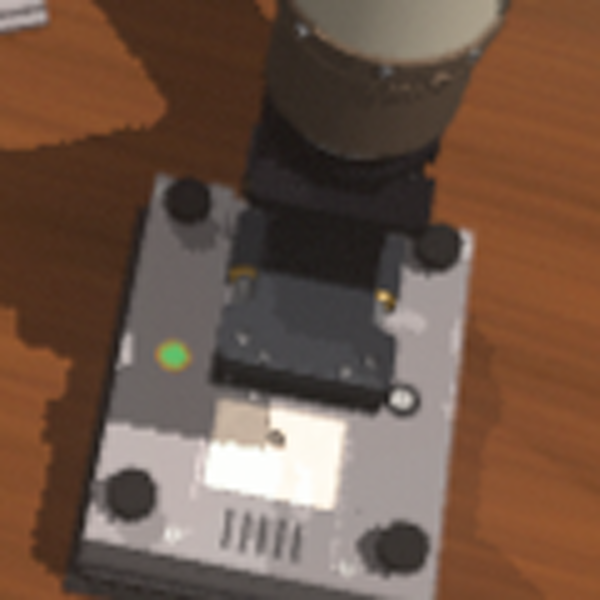

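Wrist view: the cover lies between the lips, with about 8 mm left to the end wall (crop x 244 against 215). The nub is part-way up its ramp. I'll push on gently.

```bash
python3 -m inch '[{"jaw":255,"x":0.08,"y":0.025,"z":-0.004,"ax":0.01,"ay":-0.05,"az":0.01}]' >/dev/null;python3 st.py; python3 -m inch '[{"jaw":255,"x":0.08,"y":0.025,"z":-0.004,"ax":0.01,"ay":-0.05,"az":0.01}]' >/dev/null;python3 st.py
```

```text
t 11.95 s,l,z mm -37.8 -0.84 62.77 yaw 7.03 tilt deg about y-ish,x-ish (need ay,ax) 0.11 0.27 F [-14.1   1.3  12.8] Fs -13.8 M [ 0.15  4.61 -0.06] w 0.113
t 12.07 s,l,z mm -37.8 -0.87 62.79 yaw 7.07 tilt deg about y-ish,x-ish (need ay,ax) 0.04 0.39 F [-13.9   0.4  13.1] Fs -13.8 M [ 0.23  4.43 -0.03] w 0.108
```

Force is near 14 N along the slide plus 13 N upward, so I'm holding the cover too low. I'll let it ride up within its play.

```bash
python3 -m inch '[{"jaw":255,"x":0.07,"y":0.025,"z":0.02,"ax":0.03,"ay":-0.02,"az":0}]' >/dev/null;python3 st.py; python3 -m inch '[{"jaw":255,"x":0.075,"y":0.025,"z":0.02,"ax":0.03,"ay":-0.02,"az":0}]' >/dev/null;python3 st.py
```

```text
t 12.2 s,l,z mm -37.05 -0.73 63.55 yaw 7.05 tilt deg about y-ish,x-ish (need ay,ax) -0.17 0.26 F [-5.6 -1.3  0.6] Fs -5.7 M [-0.23  2.13  0.01] w 0.11
t 12.32 s,l,z mm -36.75 -0.88 63.4 yaw 6.98 tilt deg about y-ish,x-ish (need ay,ax) -0.49 0.15 F [-8.   0.2  0.9] Fs -8.0 M [-0.05  2.72 -0.  ] w 0.108
```

Works: force dropped and it moved on. Continuing.

```bash
python3 -m inch '[{"jaw":255,"x":0.075,"y":0.025,"z":0.015,"ax":0.01,"ay":-0.05,"az":0.01}]' >/dev/null;python3 st.py; python3 -m inch '[{"jaw":255,"x":0.075,"y":0.025,"z":0.015,"ax":0.01,"ay":-0.05,"az":0.01}]' >/dev/null;python3 st.py
```

```text
t 12.45 s,l,z mm -36.41 -0.92 63.19 yaw 7.0 tilt deg about y-ish,x-ish (need ay,ax) -0.53 0.25 F [-10.2   1.6   7.2] Fs -9.9 M [ 0.31  3.37 -0.07] w 0.111
t 12.57 s,l,z mm -36.38 -0.92 63.19 yaw 7.03 tilt deg about y-ish,x-ish (need ay,ax) -0.59 0.36 F [-11.   -0.1   7.5] Fs -10.9 M [ 0.32  3.71 -0.01] w 0.108
```

```bash
python3 -m inch '[{"jaw":255,"x":0.075,"y":0.025,"z":0.025,"ax":0.03,"ay":-0.09,"az":0}]' >/dev/null;python3 st.py; python3 -m inch '[{"jaw":255,"x":0.08,"y":0.025,"z":0.02,"ax":0.02,"ay":-0.06,"az":0}]' >/dev/null;python3 st.py
```

```text
t 12.7 s,l,z mm -36.2 -0.91 63.31 yaw 6.95 tilt deg about y-ish,x-ish (need ay,ax) -0.23 0.26 F [-8.7  0.8  1.2] Fs -8.5 M [ 0.16  2.89 -0.  ] w 0.111
t 12.82 s,l,z mm -36.12 -0.92 63.2 yaw 6.88 tilt deg about y-ish,x-ish (need ay,ax) -0.21 0.27 F [-11.3   1.1   5.1] Fs -11.1 M [0.45 3.7  0.  ] w 0.109
```

```bash
python3 -m inch '[{"jaw":255,"x":0.08,"y":0.025,"z":0.03,"ax":0.03,"ay":-0.06,"az":0.01}]' >/dev/null;python3 st.py; python3 -m inch '[{"jaw":255,"x":0.085,"y":0.025,"z":0.03,"ax":0.02,"ay":-0.06,"az":0.01}]' >/dev/null;python3 st.py
```

```text
t 12.95 s,l,z mm -36.14 -0.94 63.3 yaw 6.9 tilt deg about y-ish,x-ish (need ay,ax) -0.2 0.18 F [-9.3  0.3  0.5] Fs -9.2 M [0.29 3.1  0.  ] w 0.11
t 13.07 s,l,z mm -36.14 -0.95 63.27 yaw 6.91 tilt deg about y-ish,x-ish (need ay,ax) -0.24 0.19 F [-9.6  1.2  2.5] Fs -9.4 M [ 0.5   3.48 -0.01] w 0.11
```

```bash
python3 -m inch '[{"jaw":255,"x":0.105,"y":0.03,"z":0.025,"ax":0.02,"ay":-0.06,"az":0.01}]' >/dev/null;python3 st.py; python3 -m inch '[{"jaw":255,"x":0.115,"y":0.03,"z":0.025,"ax":0.02,"ay":-0.06,"az":0.01}]' >/dev/null;python3 st.py
```

```text
t 13.2 s,l,z mm -35.85 -0.96 63.18 yaw 6.92 tilt deg about y-ish,x-ish (need ay,ax) -0.4 0.25 F [-14.    1.8   8.7] Fs -13.6 M [ 0.6   4.83 -0.09] w 0.108
t 13.32 s,l,z mm -35.85 -0.98 63.19 yaw 6.92 tilt deg about y-ish,x-ish (need ay,ax) -0.65 0.33 F [-16.8   2.8   9.3] Fs -16.3 M [ 0.87  5.32 -0.06] w 0.112
```

```bash
python3 -m inch '[{"jaw":255,"x":0.08,"y":0.03,"z":0.045,"ax":0.03,"ay":-0.08,"az":0.01}]' >/dev/null;python3 st.py; python3 -m inch '[{"jaw":255,"x":0.1,"y":0.03,"z":0.04,"ax":0.03,"ay":-0.08,"az":0.01}]' >/dev/null;python3 st.py
```

```text
t 13.45 s,l,z mm -36.12 -0.88 63.69 yaw 6.93 tilt deg about y-ish,x-ish (need ay,ax) -0.48 0.26 F [-6.6 -0.7 -3.5] Fs -6.7 M [-0.4   1.87 -0.01] w 0.111
t 13.57 s,l,z mm -35.97 -0.95 63.51 yaw 6.92 tilt deg about y-ish,x-ish (need ay,ax) -0.41 0.2 F [-10.9   2.8   1. ] Fs -10.5 M [ 0.54  3.69 -0.08] w 0.11
```

```bash
python3 -m inch '[{"jaw":255,"x":0.12,"y":0.03,"z":0.045,"ax":0.03,"ay":-0.1,"az":0.01}]' >/dev/null;python3 st.py; python3 -m inch '[{"jaw":255,"x":0.13,"y":0.03,"z":0.045,"ax":0.03,"ay":-0.1,"az":0.01}]' >/dev/null;python3 st.py
```

```text
t 13.7 s,l,z mm -35.85 -1.0 63.42 yaw 6.88 tilt deg about y-ish,x-ish (need ay,ax) -0.3 0.16 F [-15.8   3.3   3. ] Fs -15.3 M [1.14 4.92 0.02] w 0.111
t 13.82 s,l,z mm -35.62 -1.0 63.29 yaw 6.84 tilt deg about y-ish,x-ish (need ay,ax) -0.23 0.14 F [-15.7   4.    4. ] Fs -15.1 M [ 1.23  5.03 -0.06] w 0.111
```

Sideways force is about 6 N, so the cover is rubbing the −y rail. I'll shift it sideways.

```bash
python3 -m inch '[{"jaw":255,"x":0.09,"y":0.055,"z":0.035,"ax":0.02,"ay":-0.07,"az":0.025}]' >/dev/null;python3 st.py; python3 -m inch '[{"jaw":255,"x":0.1,"y":0.055,"z":0.04,"ax":0.02,"ay":-0.07,"az":0.025}]' >/dev/null;python3 st.py
```

```text
t 13.95 s,l,z mm -35.69 -0.34 63.32 yaw 7.05 tilt deg about y-ish,x-ish (need ay,ax) -0.25 0.29 F [-5.3 -5.4  2.8] Fs -5.9 M [-1.54  2.32  0.1 ] w 0.109
t 14.07 s,l,z mm -35.68 -0.39 63.32 yaw 7.23 tilt deg about y-ish,x-ish (need ay,ax) -0.34 0.49 F [-8.5 -4.6  0.9] Fs -9.0 M [-1.2   3.    0.04] w 0.112
```

```bash
python3 -m inch '[{"jaw":255,"x":0.115,"y":0.035,"z":0.04,"ax":0.04,"ay":-0.09,"az":-0.01}]' >/dev/null;python3 st.py; python3 -m inch '[{"jaw":255,"x":0.125,"y":0.038,"z":0.04,"ax":0.04,"ay":-0.09,"az":0}]' >/dev/null;python3 st.py
```

```text
t 14.2 s,l,z mm -35.13 -0.96 63.25 yaw 7.0 tilt deg about y-ish,x-ish (need ay,ax) -0.26 0.41 F [-11.8   0.7   2.2] Fs -11.7 M [ 0.51  4.09 -0.03] w 0.11
t 14.32 s,l,z mm -34.89 -0.98 63.24 yaw 6.86 tilt deg about y-ish,x-ish (need ay,ax) -0.27 0.32 F [-16.2   2.4   6.2] Fs -15.7 M [ 0.97  5.22 -0.03] w 0.108
```

```bash
python3 -m inch '[{"jaw":255,"x":0.11,"y":0.046,"z":0.045,"ax":0.03,"ay":-0.08,"az":0.02}]' >/dev/null;python3 st.py; python3 -m inch '[{"jaw":255,"x":0.12,"y":0.044,"z":0.045,"ax":0.03,"ay":-0.08,"az":0.01}]' >/dev/null;python3 st.py
```

```text
t 14.45 s,l,z mm -34.96 -0.9 63.3 yaw 6.94 tilt deg about y-ish,x-ish (need ay,ax) -0.32 0.36 F [-8.9 -2.   0.4] Fs -9.1 M [-0.59  3.29 -0.02] w 0.107
t 14.57 s,l,z mm -34.52 -0.92 63.29 yaw 6.92 tilt deg about y-ish,x-ish (need ay,ax) -0.39 0.39 F [-11.9   0.2   0.5] Fs -11.8 M [-0.06  3.6  -0.03] w 0.112
```

```bash
python3 -m inch '[{"jaw":255,"x":0.12,"y":0.045,"z":0.045,"ax":0.03,"ay":-0.08,"az":0.015}]' >/dev/null;python3 st.py; python3 -m inch '[{"jaw":255,"x":0.12,"y":0.044,"z":0.045,"ax":0.03,"ay":-0.08,"az":0.015}]' >/dev/null;python3 st.py
```

```text
t 14.7 s,l,z mm -33.34 -0.87 63.34 yaw 6.96 tilt deg about y-ish,x-ish (need ay,ax) -0.37 0.4 F [-9.8  0.  -0.7] Fs -9.7 M [-0.26  3.23  0.01] w 0.112
t 14.82 s,l,z mm -29.2 -0.15 64.03 yaw 7.05 tilt deg about y-ish,x-ish (need ay,ax) 0.04 0.26 F [-5.4 -0.8 -6.7] Fs -5.4 M [-0.47  1.81 -0.06] w 0.11
```

It jumped 4 mm as the force dropped, which looks like the click. I'll relax the upward pull and check against the end wall gently.

```bash
python3 -m inch '[{"jaw":255,"x":0,"y":0,"z":-0.015,"ax":0.02,"ay":0,"az":0}]' >/dev/null;python3 st.py; python3 -m inch '[{"jaw":255,"x":0.03,"y":0,"z":0,"ax":0.01,"ay":0,"az":0}]' >/dev/null;python3 st.py;python3 -m inch '[{"jaw":255,"x":-0.03,"y":-0.003,"z":0,"ax":0,"ay":0,"az":0}]' >/dev/null;python3 st.py;python3 -m inch '[{"jaw":255,"x":-0.03,"y":-0.003,"z":0,"ax":0,"ay":0,"az":0}]' >/dev/null;python3 st.py
```

```text
t 14.95 s,l,z mm -28.98 -0.14 62.99 yaw 7.07 tilt deg about y-ish,x-ish (need ay,ax) 0.07 0.05 F [-0.2  0.3  0. ] Fs -0.1 M [0.09 0.13 0.02] w 0.112
t 15.07 s,l,z mm -28.88 -0.28 62.82 yaw 7.03 tilt deg about y-ish,x-ish (need ay,ax) -0.15 -0.02 F [-10.4   3.8   5.8] Fs -9.8 M [0.85 3.22 0.01] w 0.111
t 15.2 s,l,z mm -29.33 0.22 63.29 yaw 7.05 tilt deg about y-ish,x-ish (need ay,ax) 0.02 -0.1 F [-0.5 -0.2 -0.6] Fs -0.6 M [-0.01  0.06  0.01] w 0.11
t 15.32 s,l,z mm -29.68 0.61 63.87 yaw 7.07 tilt deg about y-ish,x-ish (need ay,ax) 0.22 -0.18 F [ 1.1 -0.  -1.8] Fs 1.1 M [-0.02 -0.13 -0.05] w 0.109
```

```bash
python3 -m inch '[{"jaw":255,"x":-0.025,"y":-0.01,"z":-0.012,"ax":-0.01,"ay":0.02,"az":0}]' >/dev/null;python3 st.py; python3 -m inch '[{"jaw":255,"x":-0.025,"y":-0.006,"z":-0.005,"ax":0,"ay":0,"az":0}]' >/dev/null;python3 st.py;python3 -m inch '[{"jaw":255,"x":-0.02,"y":-0.003,"z":0,"ax":0,"ay":0,"az":0}]' >/dev/null;python3 st.py
```

```text
t 15.45 s,l,z mm -30.34 0.41 63.56 yaw 7.09 tilt deg about y-ish,x-ish (need ay,ax) 0.13 -0.12 F [-0.1 -0.   0.4] Fs -0.1 M [-0.04  0.16 -0.01] w 0.114
t 15.57 s,l,z mm -31.4 0.29 63.43 yaw 7.09 tilt deg about y-ish,x-ish (need ay,ax) 0.19 -0.14 F [ 0.4 -0.1 -1.4] Fs 0.4 M [ 0.04  0.11 -0.01] w 0.109
t 15.7 s,l,z mm -31.67 0.43 63.72 yaw 7.11 tilt deg about y-ish,x-ish (need ay,ax) 0.31 -0.19 F [ 2.8 -0.  -2.4] Fs 2.8 M [-0.11 -0.74 -0.  ] w 0.107
```

A light pull is resisted about 2.7 mm behind the wall, so the catch holds. I'll push it back home gently, then release.

```bash
python3 -m inch '[{"jaw":255,"x":0.025,"y":-0.004,"z":-0.012,"ax":-0.01,"ay":0.03,"az":0}]' >/dev/null;python3 st.py; python3 -m inch '[{"jaw":255,"x":0.025,"y":0,"z":-0.003,"ax":-0.01,"ay":0,"az":0}]' >/dev/null;python3 st.py;python3 -m inch '[{"jaw":255,"x":0.02,"y":0,"z":-0.003,"ax":0,"ay":0,"az":0}]' >/dev/null;python3 st.py
```

```text
t 15.82 s,l,z mm -30.38 -0.06 63.1 yaw 7.11 tilt deg about y-ish,x-ish (need ay,ax) -0.01 -0.08 F [ 0.   0.6 -1. ] Fs 0.1 M [-0.01  0.12  0.02] w 0.106
t 15.95 s,l,z mm -28.95 -0.32 62.77 yaw 7.1 tilt deg about y-ish,x-ish (need ay,ax) -0.05 0.04 F [-0.4  0.8  0.8] Fs -0.3 M [ 0.27  0.46 -0.03] w 0.11
t 16.07 s,l,z mm -28.91 -0.47 62.47 yaw 7.08 tilt deg about y-ish,x-ish (need ay,ax) -0.21 0.08 F [-6.5  2.2  4.8] Fs -6.2 M [ 0.6   1.86 -0.06] w 0.107
```

```bash
python3 -m inch '[{"jaw":255,"x":0,"y":0,"z":0.005,"ax":0,"ay":0,"az":0},{"jaw":190,"x":0,"y":0,"z":0.003,"ax":0,"ay":0,"az":0},{"jaw":190,"x":0,"y":0,"z":0,"ax":0,"ay":0,"az":0}]' >/dev/null;python3 st.py; python3 -m inch '[{"jaw":190,"x":0,"y":0,"z":0.05,"ax":0,"ay":0,"az":0},{"jaw":190,"x":0,"y":0,"z":0.2,"ax":0,"ay":0,"az":0}]' >/dev/null;python3 st.py
```

```text
t 16.45 s,l,z mm -28.18 -0.43 63.06 yaw 7.1 tilt deg about y-ish,x-ish (need ay,ax) -0.12 0.07 F [-0.3  0.6 -0.1] Fs -0.2 M [0.03 0.12 0.12] w 0.226
t 16.7 s,l,z mm -28.52 -0.75 77.91 yaw 7.09 tilt deg about y-ish,x-ish (need ay,ax) -0.2 0.12 F [-0.1  0.1  0.4] Fs -0.1 M [0.05 0.06 0.01] w 0.251
```

Released and clear. Now I'll lift and move +y so the wrist camera looks straight down on the bay.

```bash
python3 -m inch '[{"jaw":190,"x":0,"y":0,"z":0.6,"ax":0,"ay":0,"az":0},{"jaw":190,"x":0,"y":0.3,"z":0.5,"ax":0,"ay":0,"az":0},{"jaw":190,"x":-0.1,"y":0.5,"z":0.2,"ax":0,"ay":0,"az":0},{"jaw":190,"x":-0.1,"y":0.4,"z":0,"ax":0,"ay":0,"az":0},{"jaw":190,"x":0,"y":0,"z":0,"ax":0,"ay":0,"az":0}]' >/dev/null;python3 st.py
python3 - <<'E'
from h import *
import cv2
save('wrist','w8');save('top','t8')
np.save('p8.npy',camera_params('wrist'),allow_pickle=True)
cv2.imwrite('pics/w8c.png',cv2.resize(cv2.imread('pics/w8.png')[60:210,190:350],None,fx=4.5,fy=4 ,interpolation=2))
E
```

```text
t 17.32 s,l,z mm -29.94 74.07 164.96 yaw 7.05 tilt deg about y-ish,x-ish (need ay,ax) 0.23 -0.13 F [ 0.9 -0.3  0.4] Fs 0.8 M [ 0.01  0.1  -0.01] w 0.257
```

View pics/w8c.png

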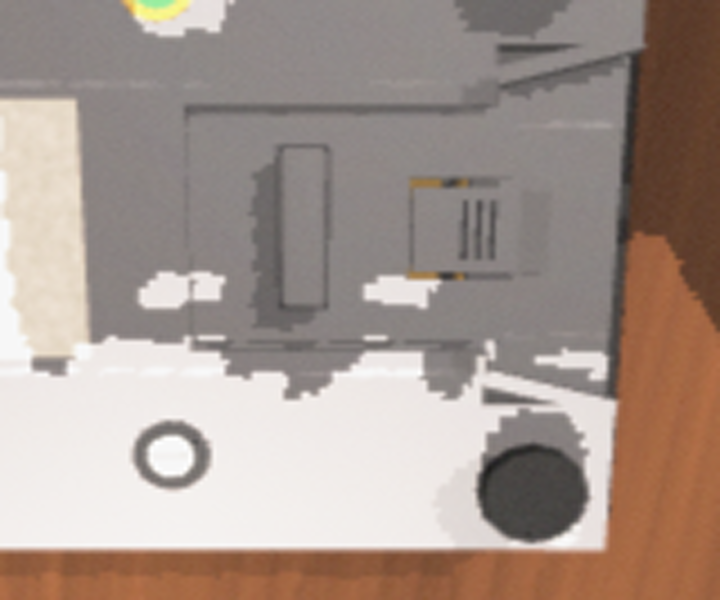

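View pics/t8.png

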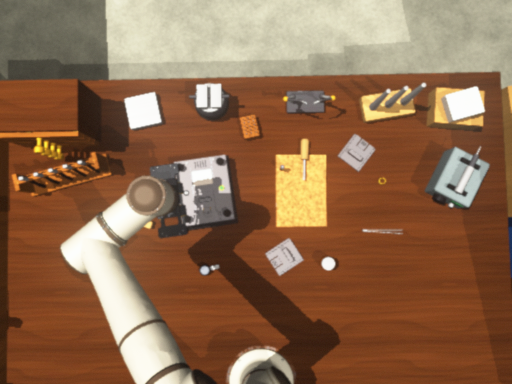

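The cover's leading edge sits flush against the end wall (crop x 187). The tab lies flat, its end just short of the ledge ramp (crop x ~520–550). The bystanders in view are where they were.

```bash
python3 -c "
from station import *
print(finish_job(),sense()['time_s'])"
```

```text
the job is handed in; nothing more can be done
the job is handed in; nothing more can be done
```

The battery cover is fully home in the scale, its spring tab has clicked behind the ledge, and I handed the job in at about 17.5 s of the 64 s allowed. I picked up the smallest cover, the one on the cork mat, by its ridge and slid it into the rails from the open end.

**Checks that passed:**
- **Click:** the push force dropped from about 10 N, and the cover jumped 4 mm forward to the hard end wall.
- **Catch:** a light pull of about 3 N was held roughly 2.7 mm behind the wall. That is slightly more than the stated 2.5 mm, within measuring error. I then pushed it back home.
- **After release:** the last close view shows the leading edge against the end wall and the tab lying flat. The gripper was clear and touching nothing.

**What went less smoothly:**
- **Push force on the ramp:** it stalled for a while, mainly because I was holding the cover a little low and it later rubbed one rail. Push force peaked at about 16 N, above the expected 5–12 N. The highest total force I read was about 20 N, under the 25 N limit, but I only had readings once or twice per move, not continuously.
- **Ring clamp:** the arm partly hid it in the final top view. I never went near it, but I could not confirm its place fully. Every other bystander I could see was unmoved.

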